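# Pin the outlet pipe and set the lab water valve two turns open

### The arm

A 7-joint arm with a two-finger parallel gripper is mounted at the origin on the work surface. World frame = base frame: x ahead of the robot, y to its left, z up, the work surface at z = 0. Lengths are in m, angles in rad, forces in N, time in s.
With the tool pointing down it reaches from about 0.425 to 0.95 m from the base axis. Payload 4.7 kg.
Tool frame: the origin (TCP) lies midway between the tips of the shut fingers; the grasp point (between the pads) lies robot.grip_depth behind it (robot.grip_depth is the distance from the TCP to the grasp point, in m); z points along the fingers, y is the line along which they close (so a half turn about z gives the same grasp; the last joint's range is limited). The gripper opens to 85 mm and grips with 20 to 120 N. Pads are 22 mm wide; open, the fingers measure 114 mm over their backs; the gripper's body (76 mm by 85 mm) begins 54 mm behind the grasp point. The pads swing forward as they close: fully open they stand 13 mm farther back than shut.
Start: joints at [1.151, 0.469, -0.049, 1.532, 0.024, 1.141, -0.082], TCP at [0.257, -0.624, 0.231] pointing down, gripper open.
Joint ranges: [-2.59, 2.59], [-0.33, 1.99], [-1.39, 1.29], [0.1, 2.45], [-1.04, 4.18], [0.21, 1.99], [-2.66, 2.66]. Speed limits (rad/s): [2.57, 2.57, 3.14, 3.14, 3.14, 3.14, 3.14].

### API

Orientations are given as a unit quaternion [w, x, y, z].
In Python, from bench import robot, kinematics, imaging gives the robot as it stands. Calls block until the motion is done:
- robot.goto(position, orientation): joint-space move of the TCP to a pose.
- robot.move_straight(position, ori=None, velocity=0.15, contact_N=None): straight line of the TCP; ori=None keeps the orientation; velocity is the mean speed in m/s. With contact_N (N) it stops when the force on the tool has changed by that much, and returns True; else False.
- robot.movej(angles): joint-space move.
- robot.command_gripper(opening): opening from 0.0 (shut) to 1.0 (fully open); the grip force is fixed at half the most; returns when the fingers have stopped.
- robot.wait(seconds).
- kinematics.solve_ik(position, orientation): joint angles nearest the present ones, or None.
- imaging.read_camera(name): name is "scene" or "top"; returns a dict with "image" (420x560x3 uint8, red, green, blue), "z_map" (420x560 float32, m along the optical axis (not along the pixel's ray), 0 where there is no reading), "intrinsics" (3x3 intrinsics, pixels), "camera_from_world" (4x4, takes a point from world to camera coordinates). Camera axes: x right, y down, z forward; pixel columns grow to the right and rows downward; lengths in m; the calibration is good to about 2 mm. A picture is of the moment at which its call begins.
A pose or a line that the arm cannot do raises robot.MotionError and nothing moves.
- robot.job_done(): hands the job in; it is judged then, once.
Readings, each from a call of its own:
- robot.get_time(): time.
- robot.get_joints(): joint angles.
- robot.get_qvel(): joint speeds.
- robot.get_effort(): joint torques, N m.
- robot.get_tool_pos(): TCP position.
- robot.get_ee_rot(): TCP orientation.
- robot.get_force(): force on the tool from outside, world axes, zero at the start.
- robot.get_ft_torque(): the same for the moment, N m.
- robot.get_gripper_width(): opening from 0.0 (shut) to 1.0 (fully open).
- robot.get_grasp_force(): force on a finger pad.
Only numpy, scipy, OpenCV 4.12 (cv2) and the standard library are available. Lean on these libraries where they do the work, as an engineer would, in place of code of your own. Each camera call takes 0.05 s, during which the arm holds its last target. There are 200 camera calls.

### The job

First push the loose retaining pin all the way down through the fork and the tongue of the pipe joint, until its collar sits on the fork. Then take the valve handwheel by its revolving handle, close it (clockwise) to its stop, and open it again exactly two full turns from the stop. Finish while still gripping the handle there with the wheel at rest: do not let go; leave the other things on the bench and the blanking plug where they are.

Things in the scene. Friction and masses are not known exactly. Their poses are not given: they have to be found in the camera images.
- pin_grip (a point): Middle of the grip of the loose steel retaining pin, which stands upright in one of the block's holes. Pin: 82 mm long, 70 g; shank 10 mm diameter, 50 mm long, tapered tip; collar 26 mm diameter, 4 mm thick, resting on the block; above it an upright round grip 22 mm diameter, 28 mm tall. This point is on the axis, 67 mm above the tip, 17 mm above the collar's underside; z runs up the pin.
- pin_tip (a point): Lower end of the retaining pin, on its axis, 67 mm below pin_grip.
- block: Fixed wooden block, 85 x 160 x 75 mm high, with two upright through holes 13 mm in diameter, 45 mm either side of the middle along its y. The pin stands in one and the blanking plug in the other, either way round. Origin under its centre.
- plug_head (a point): Blanking plug, not to be used: plain steel, stands in the other hole of the block, 90 mm from the pin; same shank but a wide flat head 38 mm diameter and only 9 mm tall. This point is the middle of its head.
- clevis_top (a point): Centre of the pin hole at the top face of the joint's steel fork, 93 mm above the bench. Two 10 mm cheeks straddle a 14 mm aluminium tongue, 2 mm gaps; one upright 13 mm hole goes through all, open below; lugs 36 mm wide. Pin home: collar's underside at this point, tip 50 mm lower. z up, y along the pipe away from the valve. The wheel's axis lies 190 mm along -y and 50 mm along +x from here.
- valve_axis (a point): Point on the vertical axis of the valve's handwheel, at rim height (117 mm above the bench); same axes as clevis_top. The aluminium wheel measures 122 mm over its rim, top of the rim 123 mm above the bench.
- handle: Revolving upright handle on the handwheel, black plastic, round, 21 mm diameter in the middle, 46 mm tall, top 173 mm above the bench. It turns freely on its spindle, so it can be held and led round in a circle without turning the gripper. Origin: its centre, 150 mm above the bench, 45 mm from the wheel's axis. About 2 N at the handle turns the wheel.
- wheel (a joint): Angle of the handwheel in rad: 0 is closed on the stop; it grows as the wheel opens, counter-clockwise seen from above, 6.283 per turn; two turns open = 12.566. It starts 0.25 to 0.8 turn open and stays where left. At 0 the handle lies along +x of valve_axis from the axis; at q it lies q counter-clockwise from there.
- wash_bottle: Bystander: white wash bottle with a green cap, 60 mm diameter, 130 mm tall; origin under its centre. Leave alone.
- sample_jar: Bystander: small white jar with a red cap, 40 mm diameter, 55 mm tall; origin under its centre. Leave alone.
- weigh_tray: Bystander: white open weighing tray, 90 x 90 x 16 mm; origin under its centre. Leave alone.
Things that resemble listed ones, but are neither listed nor needed, are in the scene too. Several things have the shape of the block; the one meant has the colours described above.

How it is judged:
On the way, in this order (a step that is already met when the one before it is completed fails the run):
1. the retaining pin is fully home through fork and tongue (z of pin_tip in the frame of clevis_top below -0.046 m and horizontal distance between each of pin_tip, pin_grip and clevis_top below 0.005 m and angle between pin_grip's own z axis and vertical below 0.12 rad), for 0.2 s.
2. the valve is closed to its stop (all of step 1 and value of joint wheel below 0.08 rad), for 0.1 s.
At the end, for the whole second after the job is handed in: Wheel at rest (under 0.05 rad/s) two turns open from the stop (12.566 rad, within 0.25), fingers still gripping its handle (over 1.5 N); pin home: tip 46 mm or more below the fork's top, tip and grip within 5 mm of the hole's axis, tilt under 0.12 rad (all of step 1 and value of joint wheel between 12.316 and 12.816 rad and velocity of joint wheel between -0.05 and 0.05 rad/s and contact force between the fingers and handle above 1.5 N); the arm keeps its last pose, push and grip.
It fails at once if the blanking plug was moved (over 15 mm) (distance of plug_head from where it was at the start of the episode above 0.015 m).
It fails at once if a bystander was pushed (over 30 mm) (distance of any of wash_bottle, sample_jar, weigh_tray from where it was at the start of the episode above 0.03 m).
It also fails if it takes over 72 s, if anything falls off the work surface, if the arm or the gripper's body presses on something with over 40 N, if the wrist force passes 120 N, or if a joint passes its speed limit or range.

## Working session

There is one attempt and no reset: what is moved stays moved. The work goes in short steps, each a Python script; the robot and the scene stay as the last script left them, time stands still between calls to the robot, and variables do not carry over. Pictures are saved under pics/ and viewed, at most 10 in all, crops included, and the job is handed in when it is done.

```bash
mkdir -p pics; ls; python3 - <<'E'
from bench import robot,kinematics,imaging
import cv2,numpy as np
for n in("scene","top"):
    d=imaging.read_camera(n); np.savez(f"{n}.npz",**d)
    cv2.imwrite(f"pics/{n}0.png",cv2.cvtColor(d["image"],cv2.COLOR_RGB2BGR))
    T=np.linalg.inv(d["camera_from_world"]);print(n,T[:3,3].round(3),T[:3,2].round(3))
print(robot.grip_depth,robot.get_tool_pos(),robot.get_ee_rot(),robot.get_time())
E
```

```text
pics
scene [ 1.495 -0.819  0.878] [-0.639  0.566 -0.521]
top [0.296 0.033 1.304] [ 0.214  0.008 -0.977]
0.0187 [ 0.25695845 -0.62360498  0.23035559] [-8.67336876e-04  9.80965556e-01  1.94179794e-01 -1.79559766e-04] 0.1
```

View pics/scene0.png

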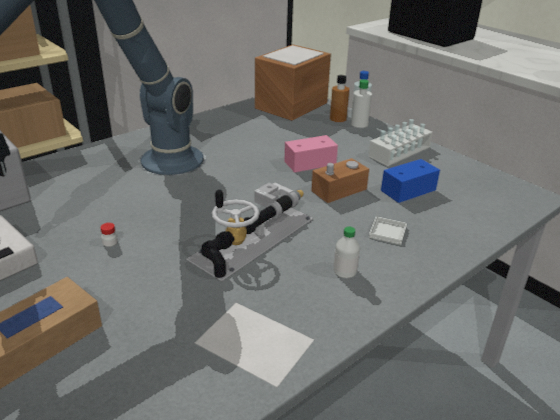

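View pics/top0.png

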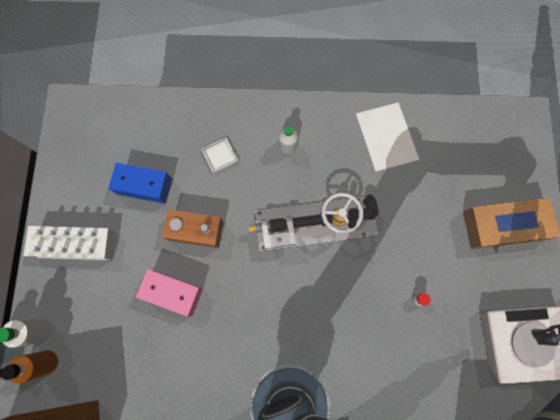

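The scene view shows the brown block at about (340,180), with the tall pin at (331,170) and the flat plug at (352,166). In the top view the pin is at (206,228), the plug at (176,224), the fork near (280,230), the wheel at (343,213) and the handle near (340,220), unclear. Next I'll measure them from depth.

```bash
cat > h.py <<'E'
import numpy as np,cv2
def cloud(d):
    z=d["z_map"];K=d["intrinsics"];v,u=np.mgrid[:z.shape[0],:z.shape[1]]
    p=np.stack([(u-K[0,2])/K[0,0]*z,(v-K[1,2])/K[1,1]*z,z],-1)
    T=np.linalg.inv(d["camera_from_world"]);w=p@T[:3,:3].T+T[:3,3];w[z==0]=np.nan;return w
def onplane(d,u,v,h):
    K=d["intrinsics"];T=np.linalg.inv(d["camera_from_world"])
    r=T[:3,:3]@np.array([(u-K[0,2])/K[0,0],(v-K[1,2])/K[1,1],1]);o=T[:3,3]
    return o+r*(h-o[2])/r[2]
def project(d,p):
    q=d["camera_from_world"]@np.append(p,1);q=d["intrinsics"]@q[:3];return q[:2]/q[2]
E
python3 - <<'E'
import numpy as np,cv2
from h import *
D={n:dict(np.load(n+".npz")) for n in("top","scene")}
C={n:cloud(D[n]) for n in D}
print(D["top"]["intrinsics"][0,0],D["scene"]["intrinsics"][0,0])
def st(n,box,zl,zh,lab):
    u0,v0,u1,v1=box;w=C[n][v0:v1,u0:u1].reshape(-1,3);w=w[(w[:,2]>zl)&(w[:,2]<zh)]
    if len(w):print(lab,n,len(w),"med",np.median(w,0).round(4),"mid",((w.max(0)+w.min(0))/2).round(4),"ext",np.ptp(w,axis=0).round(3))
t=(150,200,235,255);s=(300,150,375,205)
for n,b in(("top",t),("scene",s)):
    st(n,b,.1,.12,"pin");st(n,b,.08,.09,"plug+collar");st(n,b,.07,.078,"block")
for n,b in(("top",(240,180,390,260)),("scene",(190,170,310,280))):
    st(n,b,.116,.13,"rim");st(n,b,.13,.155,"handle");st(n,b,.155,.18,"handletop");
    st(n,b,.15,.17,"htop")
# block rectangle
w=C["top"][t[1]:t[3],t[0]:t[2]].reshape(-1,3);w=w[(w[:,2]>.07)&(w[:,2]<.12)]
print(cv2.minAreaRect((w[:,:2]*1000).astype(np.float32)))
w=C["top"][180:260,240:390].reshape(-1,3);w=w[(w[:,2]>.085)&(w[:,2]<.098)]
def crop(n,b,k):
    u0,v0,u1,v1=b;i=cv2.cvtColor(D[n]["image"][v0:v1,u0:u1],cv2.COLOR_RGB2BGR);return cv2.resize(i,None,fx=k,fy=k,interpolation=cv2.INTER_CUBIC)
a=crop("top",(240,185,390,255),5);b=crop("scene",(190,170,320,280),4)
c=crop("top",(155,195,235,255),3)
o=np.zeros((350+250,750,3),np.uint8);o[:350]=a
cv2.imwrite("pics/c1.png",a);o=np.zeros((440,800,3),np.uint8);o[:,:520]=b;o[:180,540:780]=c;cv2.imwrite("pics/c2.png",o)
E
```

```text
419.8571303282826 541.2441813232961
pin top 44 med [0.4967 0.262  0.1061] mid [0.4975 0.2627 0.1078] ext [0.019 0.019 0.015]
plug+collar top 133 med [0.507  0.3502 0.0835] mid [0.5046 0.3207 0.0847] ext [0.072 0.132 0.009]
block top 1175 med [0.5005 0.3036 0.0745] mid [0.5019 0.3082 0.074 ] ext [0.099 0.167 0.008]
pin scene 28 med [0.5058 0.2618 0.1039] mid [0.5034 0.2659 0.1053] ext [0.023 0.031 0.009]
plug+collar scene 79 med [0.5107 0.3495 0.0836] mid [0.5105 0.3123 0.0848] ext [0.044 0.121 0.009]
block scene 606 med [0.515  0.3057 0.0741] mid [0.4477 0.3089 0.074 ] ext [0.229 0.168 0.008]
rim top 616 med [ 0.5508 -0.1368  0.1212] mid [ 0.5503 -0.1332  0.1221] ext [0.121 0.119 0.012]
handle top 11 med [ 0.5053 -0.1501  0.1458] mid [ 0.5076 -0.1541  0.1419] ext [0.014 0.014 0.023]
handletop top 48 med [ 0.5103 -0.1543  0.1704] mid [ 0.5103 -0.1567  0.1669] ext [0.019 0.019 0.02 ]
htop top 23 med [ 0.5074 -0.1508  0.1653] mid [ 0.5103 -0.1567  0.16  ] ext [0.019 0.019 0.019]
rim scene 555 med [ 0.5567 -0.1387  0.1203] mid [ 0.5552 -0.133   0.1225] ext [0.123 0.119 0.013]
handle scene 63 med [ 0.5224 -0.1601  0.1443] mid [ 0.5195 -0.1569  0.1425] ext [0.014 0.019 0.025]
handletop scene 62 med [ 0.5205 -0.1565  0.1664] mid [ 0.5179 -0.1558  0.1642] ext [0.019 0.021 0.018]
htop scene 61 med [ 0.521  -0.1578  0.162 ] mid [ 0.5179 -0.1558  0.16  ] ext [0.019 0.021 0.02 ]
((502.56591796875, 308.25970458984375), (161.858642578125, 85.67448425292969), 83.26878356933594)
```

View pics/c1.png

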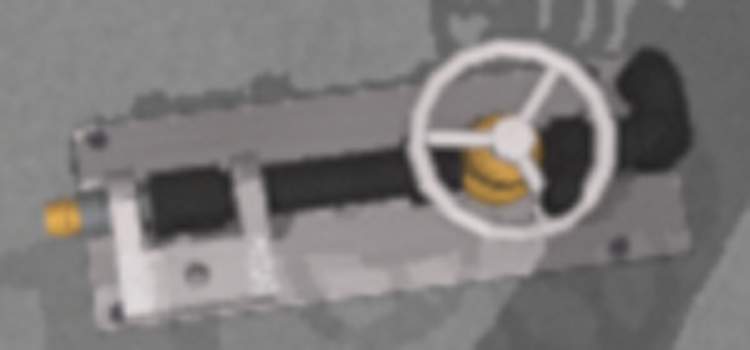

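View pics/c2.png

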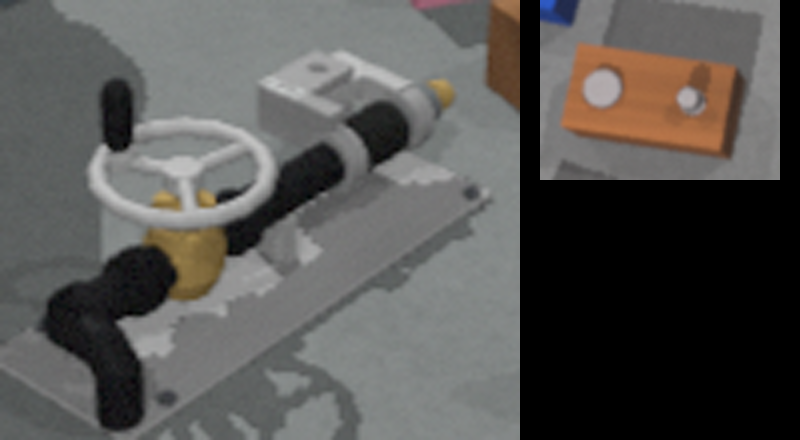

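Crop 1 shows the fork hole at crop pixel (197,273), which is (279,239.5) in the full top image, and the wheel hub at (515,138). Crop 2 shows the hole at (319,68), which is (269.4,186.6) in the scene image. It also confirms the black handle on the rim at lower left, with the pin in the right-hand hole and the wide plug in the left one.

```bash
python3 - <<'E'
import numpy as np,cv2
from scipy.optimize import least_squares
from h import *
from bench import robot,kinematics
D={n:dict(np.load(n+".npz")) for n in("top","scene")};C={n:cloud(D[n]) for n in D}
H={}
for n,c in(("top",(279,239.2)),("scene",(269.4,186.6))):
    g=cv2.cvtColor(D[n]["image"],cv2.COLOR_RGB2GRAY).astype(float);u,v=map(round,c)
    p=g[v-4:v+5,u-4:u+5];w=np.clip(np.median(p)-6-p,0,None);V,U=np.mgrid[v-4:v+5,u-4:u+5]
    print(n,p.astype(int)[::1].tolist() if n=="top" else "",(w*U).sum()/w.sum(),(w*V).sum()/w.sum())
    H[n]=onplane(D[n],(w*U).sum()/w.sum(),(w*V).sum()/w.sum(),.093);print("hole",n,H[n].round(4), "depth z",C[n][v-3:v+4,u-3:u+4,2].round(3)[::3,::3].tolist())
for n,b in(("top",(240,180,390,260)),("scene",(190,170,310,280))):
    u0,v0,u1,v1=b;w=C[n][v0:v1,u0:u1].reshape(-1,3);w=w[(w[:,2]>.112)&(w[:,2]<.127)]
    c0=np.nanmedian(w,0)[:2];r=np.hypot(*(w[:,:2]-c0).T)
    f=least_squares(lambda q:np.hypot(w[r>.04][:,0]-q[0],w[r>.04][:,1]-q[1])-q[2],[.552,-.135,.055],loss="soft_l1",f_scale=.003)
    d=f.x[:2]-H[n][:2];yaw=np.arctan2(d[1],d[0])-np.arctan2(-.19,.05)
    print("wheel",n,f.x.round(4),np.hypot(*d),np.hypot(.19,.05),"yaw",yaw)
    hu=dict(top=(205.3,228),scene=(330.5,166))[n]
    pin=C[n][int(hu[1])-12:int(hu[1])+12,int(hu[0])-12:int(hu[0])+12].reshape(-1,3);pin=pin[pin[:,2]>.1045]
    print("pin",n,len(pin),pin.mean(0).round(4),"top plane pts")
print(D["top"]["image"][218:238,196:216].mean(-1).astype(int))
E
```

```text
top [[173, 173, 174, 173, 174, 175, 175, 175, 176], [172, 173, 171, 168, 168, 171, 173, 174, 174], [171, 168, 158, 143, 142, 152, 167, 174, 177], [172, 165, 139, 113, 105, 113, 141, 170, 177], [173, 159, 123, 111, 115, 109, 129, 166, 178], [177, 165, 133, 133, 136, 132, 138, 169, 178], [177, 171, 152, 145, 145, 145, 156, 174, 178], [175, 175, 169, 161, 162, 168, 172, 178, 178], [176, 178, 176, 173, 175, 178, 178, 179, 179]] 278.90065359477126 238.9921568627451
hole top [0.4708 0.0449 0.093 ] depth z [[0.096, 0.091, 0.092], [0.09, 0.006, 0.093], [0.09, 0.091, 0.092]]
scene  270.2894736842105 188.1578947368421
hole scene [0.4846 0.042  0.093 ] depth z [[0.094, 0.091, 0.092], [0.093, 0.085, 0.091], [0.094, 0.091, 0.088]]
wheel top [ 0.5496 -0.1341  0.0541] 0.19557492972068236 0.19646882704388502 yaw 0.15696492693768982
pin top 29 [0.4963 0.262  0.1076] top plane pts
wheel scene [ 0.5576 -0.134   0.054 ] 0.19061073283795113 0.19646882704388502 yaw 0.13602422796757763
pin scene 13 [0.5058 0.263  0.1074] top plane pts
[[114 115 114 113 113 114 113 112 113 105  91  85  84  83  84  91 108 11
[... 928 characters left out ...]
 107 106
  107 106]
 [106 103 100  99  99 116 146 153 153 148 121 104 118 134 113 103 104 106
  107 107]
 [105 100  96  98  98 104 122 126 122 122 117 124 134 124 106 101 100 104
  106 107]
 [106 101  98  97  97  98 108 117 116 122 130 136 125 106  98 100  99 101
  104 106]
 [106 102 100 102  98  99 101 104 103 116 114 114 106 100  99  99  99  98
  104 106]
 [109 104 104 103 103 102 101 103 103 107 106 102 101 100 100  99  99 100
  104 104]
 [111 107 105 104 104 105 108 111 113 114 112 109 103 103 104 104 102 103
  106 105]
 [115 113 111 107 105 107 112 115 114 114 114 112 109 108 107 106 107 110
  111 106]
 [117 117 115 114 113 114 115 115 115 114 114 113 111 108 107 109 110 112
  114 107]]
```

```bash
python3 - <<'E'
import numpy as np
from h import *
from bench import robot,kinematics
D=dict(np.load("top.npz"));C=cloud(D).reshape(-1,3)
for dx in range(-40,81,10):
    print(dx,[ (lambda s: round(1000*float(s.max())) if len(s) else 0)(C[(abs(C[:,0]-.474-dx/1000)<.006)&(abs(C[:,1]-.044-dy/1000)<.006),2]) for dy in range(-60,61,10)])
for s in(1,-1):
    q=kinematics.solve_ik([.5,.262,.25],[0,.70711,s*.70711,0]);print(s,None if q is None else np.round(q,2))
t0=robot.get_time()
p=robot.get_tool_pos();robot.move_straight([p[0],p[1],.3])
Q=[0,.70711,.70711,0]
a=kinematics.solve_ik([.5,.262,.25],[0,.70711,.70711,0]);b=kinematics.solve_ik([.5,.262,.25],[0,.70711,-.70711,0])
if a is None or (b is not None and abs(b[6])<abs(a[6])): Q=[0,.70711,-.70711,0]
robot.goto([.5,.262,.22],Q);print(Q,robot.get_time()-t0)
f0=robot.get_force();print(f0,robot.get_gripper_width())
h=robot.move_straight([.5,.262,.083],velocity=.12,contact_N=6)
print(h,robot.get_tool_pos(),robot.get_time()-t0)
robot.command_gripper(.5);print(robot.get_gripper_width(),robot.get_force(),robot.get_time()-t0)
X=[]
for s in(1,-1):
    h=robot.move_straight([.5+s*.02,.262,.083],velocity=.03,contact_N=3);X.append(robot.get_tool_pos()[0]);print(h,robot.get_tool_pos(),robot.get_force())
print(X,np.mean(X),robot.get_time()-t0)
E
```

```text
-40 [4, 5, 4, 4, 3, 6, 4, 3, 2, 4, 2, 2, 3]
-30 [4, 4, 6, 4, 2, 5, 7, 4, 80, 85, 82, 6, 8]
-20 [3, 2, 86, 95, 95, 96, 96, 96, 96, 85, 82, 80, 8]
-10 [9, 90, 96, 96, 97, 95, 96, 97, 96, 86, 86, 85, 8]
0 [10, 10, 98, 102, 102, 97, 93, 98, 96, 84, 87, 81, 10]
10 [12, 10, 98, 96, 95, 97, 97, 98, 94, 85, 87, 84, 10]
20 [11, 8, 97, 95, 95, 95, 94, 62, 61, 63, 87, 83, 63]
30 [13, 7, 96, 96, 96, 71, 75, 76, 77, 77, 84, 86, 72]
40 [71, 67, 96, 96, 96, 77, 75, 76, 80, 77, 84, 83, 71]
50 [75, 76, 96, 96, 97, 77, 79, 78, 77, 74, 77, 79, 75]
60 [74, 71, 72, 79, 77, 73, 73, 73, 72, 67, 73, 76, 72]
70 [70, 69, 66, 75, 71, 67, 68, 66, 4, 4, 8, 10, 10]
80 [7, 8, 7, 0, 3, 9, 9, 8, 10, 10, 9, 10, 11]
1 [ 0.24  0.48 -1.09  1.74  0.45  1.21 -0.97]
-1 [ 0.28  0.52 -1.17  1.73  0.51  1.23  2.13]
[0, 0.70711, 0.70711, 0] 3.8333
[ 0.37510895 -0.28691528 -0.99049684] 0.9959013413215102
False [0.50046539 0.26244331 0.08378269] 5.125
0.5054597967737066 [-0.49532002  0.75388215  0.36874973] 5.616700000000001
True [0.51135038 0.2619571  0.08260907] [-0.45150919 -0.33873814  0.33453997]
True [0.48684403 0.26182703 0.08299033] [2.42687351 1.33344137 1.57358255]
[np.float64(0.5113503781636587), np.float64(0.4868440256066996)] 0.49909720188517914 6.858300000000001
```

```bash
python3 - <<'E'
import numpy as np,cv2
from h import *
from bench import robot,kinematics,imaging
D=dict(np.load("top.npz"))
g=D["image"].mean(-1)
V,U=np.mgrid[223:233,199:208];w=np.clip(g[223:233,199:208]-135,0,35)
u,v=(w*U).sum()/w.sum(),(w*V).sum()/w.sum();P=onplane(D,u,v,.107);print(u,v,P)
H=onplane(D,278.9,238.85,.093);d=H-P;print(H,d)
robot.move_straight([.4991,.262,.083],velocity=.05)
robot.command_gripper(0.0);print(robot.get_gripper_width(),robot.get_grasp_force(),robot.get_force(),robot.get_tool_pos())
robot.move_straight([.4991,.262,.215],velocity=.12)
print(robot.get_gripper_width(),robot.get_grasp_force())
t=np.array([.4991+d[0],.262+d[1]]);np.save("t.npy",t)
robot.move_straight([*t,.215],velocity=.2)
robot.move_straight([*t,.163],velocity=.12)   # tip ~12 mm above fork
robot.wait(.3);print(t,robot.get_tool_pos(),robot.get_time())
o=np.zeros((480,800,3),np.uint8)
for n,b,x in(("top",(250,205,310,265),0),("scene",(240,140,300,200),400)):
    e=imaging.read_camera(n);np.savez(n+"1.npz",**e);i=cv2.cvtColor(e["image"][b[1]:b[3],b[0]:b[2]],cv2.COLOR_RGB2BGR)
    o[:390,x:x+390]=cv2.resize(i,(390,390),interpolation=cv2.INTER_CUBIC)
cv2.imwrite("pics/hover.png",o)
E
```

```text
203.5448671931084 227.26920315865038 [0.49602229 0.26360934 0.107     ]
[0.47125661 0.04489791 0.093     ] [-0.02476568 -0.21871143 -0.014     ]
0.23155998755979482 58.78147026698571 [-0.3018209   0.06260729  0.83850212] [0.49886276 0.26215969 0.08306501]
0.22967299353687692 58.62536406959407
[0.47433432 0.04328857] [0.47469655 0.04329225 0.16353646] 11.0667
```

View pics/hover.png

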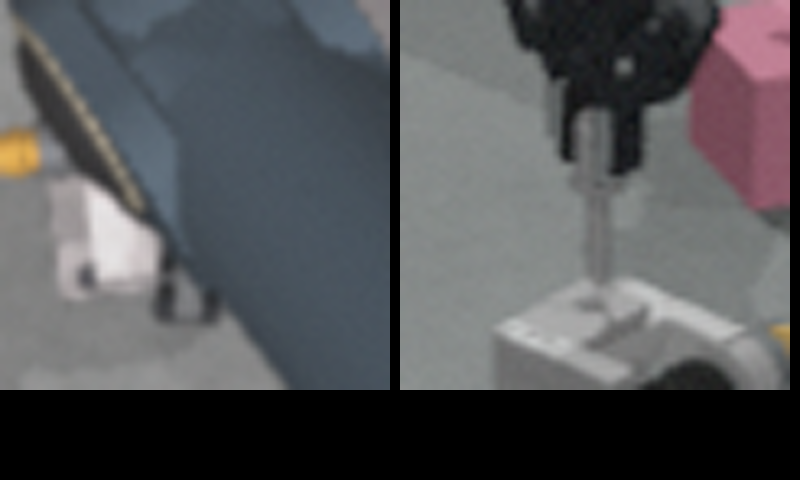

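The hover picture shows the pin upright and firmly held. In the scene image its tip is at about (270.5,183.6), just above the fork hole at about (271,186.6). The top view is blocked by the arm. I'll check the offset, then insert guarded by contact, with a small search if it lands on the face.

```bash
python3 - <<'E'
import numpy as np
from h import *
from bench import robot
D=dict(np.load("scene1.npz"));t=np.load("t.npy")
a=onplane(D,270.5,183.4,.1055);b=onplane(D,270.9,186.4,.093);print("tip-hole",(a-b)[:2])
off=[(0,0)]+[(r*np.cos(k),r*np.sin(k)) for r,n in((.002,6),(.004,10)) for k in np.arange(n)*2*np.pi/n]
for o in off:
    p=t+o
    if o!=(0,0): robot.move_straight([*p,.158],velocity=.08)
    h=robot.move_straight([*p,.138],velocity=.06,contact_N=6)
    z=robot.get_tool_pos();print(np.round(o,4),h,z,robot.get_force().round(1),round(robot.get_time(),2))
    if z[2]<.1425: np.save("t.npy",p);break
E
```

```text
tip-hole [ 0.00255572 -0.00390591]
[0 0] False [0.47371206 0.04327013 0.13746803] [-1.8  0.3 -1.5] 11.73
```

```bash
python3 - <<'E'
import numpy as np
from bench import robot
t=np.load("t.npy")
for i in range(3):
    h=robot.move_straight([*t,.0985],velocity=.04,contact_N=15)
    print(h,robot.get_tool_pos(),robot.get_force().round(1),robot.get_gripper_width(),robot.get_time())
    if robot.get_tool_pos()[2]<.1035 or not h: break
E
```

```text
True [0.47363526 0.04321085 0.10099309] [-1.  -0.4  6.1] 0.2340048229593606 12.6
```

```bash
python3 - <<'E'
import numpy as np,cv2
from h import *
from bench import robot,kinematics,imaging
t=np.load("t.npy")
robot.command_gripper(.5)
robot.move_straight([*t,.22],velocity=.2)
h=[.5133,-.158]
robot.move_straight([*h,.22],velocity=.25)
e=imaging.read_camera("top");f=imaging.read_camera("scene")
C=cloud(e).reshape(-1,3);m=(np.hypot(C[:,0]-.471,C[:,1]-.045)<.03)&(C[:,2]>.115);print("pin top",m.sum(),C[m].mean(0) if m.any() else "")
C=cloud(f).reshape(-1,3);m=(np.hypot(C[:,0]-.48,C[:,1]-.043)<.03)&(C[:,2]>.105);print("pin scene",m.sum(),C[m].max(0) if m.any() else "")
o=np.zeros((480,800,3),np.uint8)
for d,b,x in((e,(250,175,350,275),0),(f,(200,130,300,230),400)):
    o[:400,x:x+400]=cv2.resize(cv2.cvtColor(d["image"][b[1]:b[3],b[0]:b[2]],cv2.COLOR_RGB2BGR),(400,400),interpolation=cv2.INTER_CUBIC)
cv2.imwrite("pics/pinhome.png",o)
c=np.array([.553,-.1362]);Q=[0,.70711,.70711,0]
for k in range(8):
    a=k*np.pi/4;q=kinematics.solve_ik([*(c+.045*np.array([np.cos(a),np.sin(a)])),.134],Q);print(None if q is None else np.round(q,2))
print(robot.get_tool_pos(),robot.get_time())
E
```

```text
pin top 44 [0.47100116 0.04470684 0.12410658]
pin scene 56 [0.48918019 0.05894084 0.12743104]
[ 0.8   0.65 -0.93  1.75  0.59  1.05 -0.34]
[ 0.77  0.63 -0.94  1.79  0.58  1.03 -0.4 ]
[ 0.79  0.58 -0.96  1.87  0.56  0.99 -0.41]
[ 0.86  0.54 -0.98  1.93  0.55  0.96 -0.38]
[ 0.93  0.53 -0.98  1.95  0.54  0.96 -0.32]
[ 0.96  0.56 -0.97  1.9   0.56  0.98 -0.27]
[ 0.92  0.61 -0.95  1.82  0.58  1.02 -0.26]
[ 0.86  0.64 -0.93  1.76  0.59  1.05 -0.29]
[ 0.51316117 -0.15565096  0.22016002] 14.7667
```

View pics/pinhome.png

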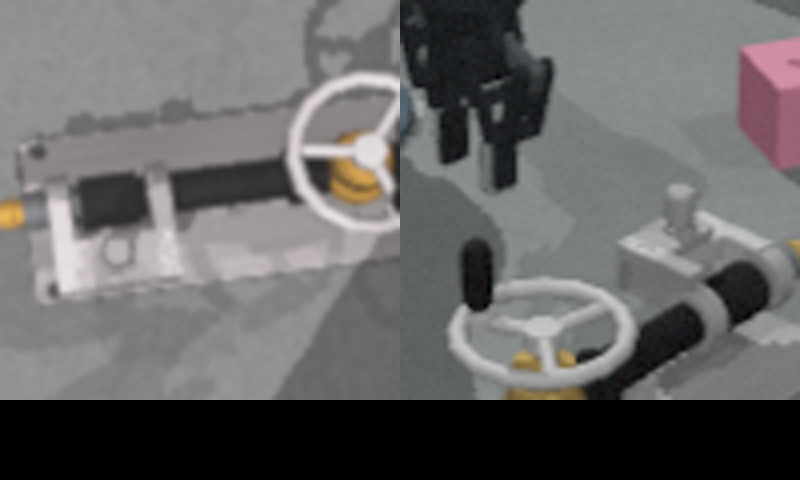

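The picture shows the pin standing upright on the fork with its collar seated. In depth its top is at about 0.124 m, where 0.125 m means home. The gripper hangs above the black handle. Next I'll grip the handle and turn it clockwise to the stop.

```bash
cat > w.py <<'E'
import numpy as np
from bench import robot
Z=.134
def ang(c):
    p=robot.get_tool_pos();return np.arctan2(p[1]-c[1],p[0]-c[0])
def turn(c,a0,a1,v=.09,contact=None,step=np.pi/12,r=.045):
    """lead the handle along the circle from a0 to a1; True if stopped by contact"""
    n=max(1,int(np.ceil(abs(a1-a0)/step)))
    for a in np.linspace(a0,a1,n+1)[1:]:
        if robot.move_straight([c[0]+r*np.cos(a),c[1]+r*np.sin(a),Z],velocity=v,contact_N=contact): return True
    return False
E
python3 - <<'E'
import numpy as np
from w import *
h=[.5133,-.158]
print(robot.move_straight([*h,Z],velocity=.12,contact_N=6),robot.get_tool_pos())
robot.command_gripper(0.0)
p=robot.get_tool_pos();print(robot.get_gripper_width(),robot.get_grasp_force(),robot.get_force(),p,robot.get_time())
c=np.array([.553,-.1362]);a=ang(c)%(2*np.pi)
print(a,np.hypot(*(p[:2]-c)))
# half a radian clockwise, to see forces
turn(c,a,a-.8,v=.06)
print(robot.get_tool_pos(),robot.get_force(),robot.get_grasp_force(),robot.get_time())
E
```

```text
False [ 0.51393527 -0.15785643  0.13462438]
0.22648053223577508 58.470410553272814 [-3.14217592 -0.60816756  5.75225417] [ 0.51330252 -0.15842151  0.13502719] 15.9667
3.651906915741775 0.045493794175302374
[ 0.50885055 -0.12207144  0.13499981] [-6.43895146  1.90312829  8.00362073] 58.98988999222638 17.1583
```

```bash
python3 - <<'E'
import numpy as np
from w import *
c=np.array([.553,-.1362]);a=2.852
while a>-.35:
    a-=np.pi/12;hit=turn(c,a+np.pi/12,a,v=.07,contact=9)
    f=robot.get_force();r=np.array([np.cos(a),np.sin(a)])
    print(round(a,2),hit,"rad",(f[:2]@r).round(1),"tan",(f[1]*r[0]-f[0]*r[1]).round(1),"z",f[2].round(1),round(ang(c),3))
    if hit: break
print(robot.get_tool_pos(),robot.get_time(),robot.get_grasp_force())
E
```

```text
2.59 False rad 5.9 tan 0.5 z 6.8 2.562
2.33 False rad 6.1 tan -0.5 z 5.6 2.294
2.07 False rad 5.2 tan -1.6 z 6.3 2.03
1.8 False rad 4.0 tan -2.7 z 5.3 1.76
1.54 False rad 3.5 tan -2.2 z 4.9 1.5
1.28 False rad 3.6 tan -1.9 z 5.0 1.236
1.02 False rad 2.2 tan -1.9 z 5.3 0.966
0.76 False rad 0.1 tan -1.9 z 6.0 0.696
0.5 False rad -1.2 tan -1.8 z 7.4 0.427
0.23 False rad -4.2 tan -0.9 z 10.3 0.188
-0.03 True rad -2.2 tan 1.4 z 4.4 0.192
[ 0.59624997 -0.12778245  0.1350648 ] 21.0833 59.46740047955245
```

```bash
python3 - <<'E'
import numpy as np
from w import *
c=np.array([.552,-.1362])
for n in(15,20):
    a=ang(c);h=turn(c,a,a-.3,v=.04,contact=n,step=1)
    print(h,a,ang(c),robot.get_force().round(1),robot.get_tool_pos())
robot.wait(.3);print(ang(c),robot.get_force().round(1),robot.get_tool_pos(),robot.get_time())
E
```

```text
True 0.18798134163534724 0.19184292457123134 [-0.4  1.   3. ] [ 0.59623532 -0.1276081   0.13506828]
True 0.19184292457123134 0.19641533514017473 [-0.5  0.3  2.2] [ 0.59624277 -0.12739654  0.13508196]
0.19678148649216534 [-0.7 -0.4  2.6] [ 0.59625747 -0.12737677  0.13509901] 21.9833
```

Clear stop at a handle angle of about 0.19 rad, which matches the pipe's yaw. Next I'll open two full turns.

```bash
python3 - <<'E'
import numpy as np
from w import *
c=np.array([.552,-.1362]);a0=.19;N=48
for k in range(1,N+1):
    a=a0+k*np.pi/12
    if turn(c,a,a,v=.07,contact=20): print("HIT",k,robot.get_force());break
    if k%6==0:
        f=robot.get_force();print(k,round(ang(c)%(2*np.pi)-a%(2*np.pi),3),f.round(1),robot.get_grasp_force().round(0),robot.get_gripper_width().__round__(3))
robot.wait(.5);print(ang(c),robot.get_tool_pos(),robot.get_qvel().round(3),robot.get_time())
E
```

```text
Traceback (most recent call last):
AttributeError: 'float' object has no attribute 'round'
```

```bash
python3 - <<'E'
import numpy as np,cv2
from w import *
from bench import imaging
c=np.array([.552,-.1362]);a0=.19;N=48
print(ang(c)-a0-np.pi/2,robot.get_time())
for k in range(7,N+1):
    a=a0+k*np.pi/12
    if turn(c,a,a,v=.07,contact=20): print("HIT",k,robot.get_force());break
    if k%6==0: print(k,round(ang(c)%(2*np.pi)-a%(2*np.pi),3),robot.get_force().round(1),round(robot.get_grasp_force()))
robot.wait(.5);print(ang(c),robot.get_tool_pos(),robot.get_qvel().round(3),robot.get_time())
o=np.zeros((480,800,3),np.uint8)
for n,b,x in(("top",(250,175,350,275),0),("scene",(200,130,300,230),400)):
    d=imaging.read_camera(n);o[:400,x:x+400]=cv2.resize(cv2.cvtColor(d["image"][b[1]:b[3],b[0]:b[2]],cv2.COLOR_RGB2BGR),(400,400),interpolation=cv2.INTER_CUBIC)
cv2.imwrite("pics/end.png",o)
E
```

```text
0.0044274927267708986 23.875
12 0.026 [-0.3 -1.4 10.2] 60
18 0.034 [1.6 2.2 6.4] 60
24 0.023 [-1.3  2.2  7.4] 60
30 0.008 [-2.3  2.  10.6] 60
36 0.023 [-1.1 -1.7 10.2] 60
42 0.03 [1.1 2.5 6.6] 60
48 0.024 [-2.5  1.5  7.9] 60
0.21347370135423147 [ 0.59613323 -0.12663295  0.13501436] [ 0.001 -0.    -0.001 -0.001 -0.001 -0.    -0.   ] 37.675
```

View pics/end.png

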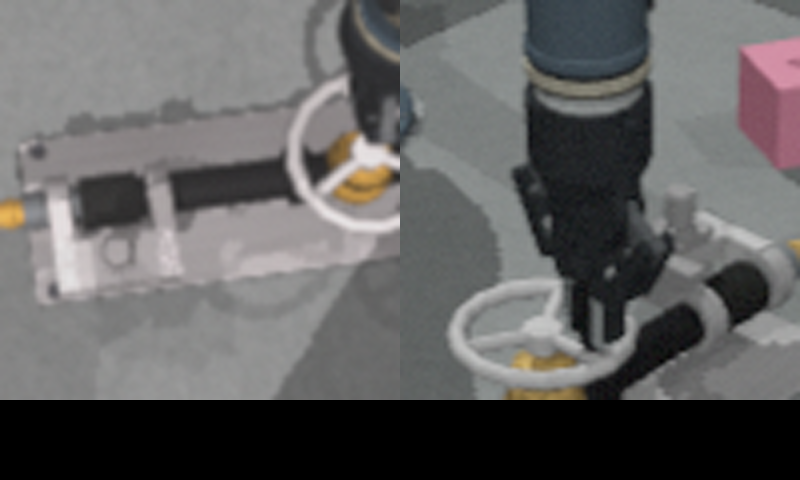

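The picture shows the handle still gripped on the +x side of the wheel and the pin still upright on the fork. The wheel is back at the stop angle plus two turns, within 0.03 rad, and at rest.

```bash
python3 -c "
from bench import robot
print(robot.job_done())"
```

```text
the job is handed in; nothing more can be done
None
```

I handed the job in at about 38 s (no verdict was returned): the pin is home through fork and tongue, and the valve was closed to its stop and opened two turns (within about 0.03 rad by arm position), with the handle still gripped and the wheel at rest.

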